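Pack up a carving bed and lay the relief panel level

ROBOT

A 6-joint arm with a two-finger parallel gripper is mounted at the origin on the work surface. World frame = base frame: x ahead of the robot, y to its left, z up, the work surface at z = 0. Lengths are in m, angles in degrees, forces in N, time in s.
With the tool pointing down it reaches from about 0.375 to 0.9 m from the base axis. Payload 3.1 kg.
Tool frame: the origin (TCP) lies midway between the tips of the shut fingers; the grasp point (between the pads) lies 19 mm behind it; z points along the fingers, y is the line along which they close (so a half turn about z gives the same grasp; the last joint's range is limited). The gripper opens to 87 mm and grips with 3 to 60 N. Pads are 19 mm wide; open, the fingers measure 117 mm over their backs; the gripper's body (75 mm by 190 mm) begins 51 mm behind the grasp point.
Start: joints at [-10.227, 30.224, 82.088, -0, 67.689, -10.227], TCP at [0.625, 0, 0.223] pointing down, gripper open.
Joint ranges: [-176.69, 176.69], [-43.24, 126.21], [12.49, 139.97], [-82, 262], [0, 151.66], [-163.58, 163.58]. Speed limits (degrees/s): [159.86, 159.86, 180, 180, 180, 180].

INTERFACE

Orientations are given as a 3x3 rotation matrix whose columns are the frame's x, y, z axes.
In Python, from rig import read_state, optics, bot gives the robot as it stands. The module is installed in compiled form; this text tells all that it offers.
- The arm moves only by the tool send_rows, never from a script. Its argument "commands" is a list of rows, each a list of 7 numbers: the turn, a rotation vector about the tool's x, y, z in units of 5 degrees (1.0 is 5 degrees), then the shift along the tool's x, y, z in units of 30 mm (1.0 is 30 mm), then the opening, from 0 (shut) to 1 (fully open). In form: [[rx, ry, rz, tx, ty, tz, gripper], ...]. A call has 1 to 20 rows; each row is the pose to reach, as a shift and turn from the pose commanded when the call began, along the tool's axes at that moment; what a row does not reach only later rows make up. A row lasts 1/12 s, in which the tool goes at most 41.7 mm and 7.16 degrees, less where a joint would pass 70% of its speed; a pose out of reach is approached as far as the arm can. A call with a gripper value outside its range is refused whole. The fingers move at their own pace and stop on an object; the grip force is fixed at half the most. Time passes only in rows, so rows that repeat a pose let the fingers close. It gives the time, the measured TCP pose, the force, the opening and the grip force at its end, in the units of the state.
- read_state(): the state, without advancing time (a new reading comes with each control period).
- optics.capture(name): name is "scene" or "side" or "wrist"; returns a dict with "image" (480x640x3 uint8, blue, green, red), "intrinsics" (3x3 intrinsics, pixels), "extrinsics" (4x4, takes a point from world to camera coordinates); the wrist camera has in their place "T_tool_cam" (4x4, takes a point from camera to tool coordinates, whose origin is the TCP and whose axes are the flange's). Camera axes: x right, y down, z forward; pixel columns grow to the right and rows downward; lengths in m; the calibration is good to about 2 mm. The wrist camera is an equidistant fisheye: a pixel r from the principal point sees the ray r / f radians off the axis. A picture is of the moment at which its call begins: read the wrist's pose just before it. There is no depth.
- bot.hand_in(): hands the job in; it is judged then, once.
The state is a dict: "time_s": time; "joint_positions": joint angles; "qvel": joint speeds; "tau": joint torques, N m; "position": TCP position; "tcp_rot": TCP orientation; "force": force on the tool from outside, world axes, zero at the start; "moment": the same for the moment, N m; "opening": opening from 0.0 (shut) to 1.0 (fully open); "grasp_force": force on a finger pad.
Only numpy, scipy, OpenCV 4.12 (cv2) and the standard library are available. Lean on these libraries where they do the work, as an engineer would, in place of code of your own. Each camera call takes 0.05 s, during which the arm holds its last target. There are 200 camera calls.

TASK

Stack two or more of the loose packing plates flat, squarely and centred on the bed's raised pad, choosing them so that together they come level with the top of the rest block standing in the bed's fork. Then lay the relief panel, carved side up, lengthwise across the stack and that rest block, centred between them, so that it lies level; set it down rather than drop it, and leave the tools, bowl and mallet where they are.

Things in the scene. Friction and masses are not known exactly. Their poses are not given: they have to be found in the camera images.
- bed: The carving bed: a plywood board 12 mm thick, 110 mm (its x) by 225 mm (its y, from -120 to +105 mm), fixed to the bench. Its +y end is cut out as a fork in which one rest block stands; near its -y end is a raised dark pad, 40 x 56 mm. Origin: on the bench surface, half way between the pad's centre (70 mm to -y) and the fork's centre (70 mm to +y). Its long axis is y.
- pad_top (a point): Centre of the pad's flat top, 20 mm above the bench. The stack of plates is built here.
- fork (a point): Point on the bench in the middle of the fork, where the rest block in use stands.
- bed_mid (a point): Point half way along the line from pad to rest block, 20 mm above the bench: the panel's centre belongs above it.
- panel: The relief panel: a flat limewood board 60 mm (x) by 220 mm (y) and 16 mm thick, flat underneath, with a low flower carving (3 to 8 mm high, only seen) on top, 0.13 kg or so, loose, carved side up on the bench. Origin: centre of the underside. Either end may go towards the rest block.
- rest_low: The lowest of three light wooden rest blocks, 56 mm (x) by 40 mm (y), flat top 50 mm above the bench (30 mm above the pad's top). Fixed to the bench; any one of the three stands in the bed's fork, the other two stand beside the bed and are not used. Origin: centre of the underside, on the bench.
- rest_mid: The middle of three light wooden rest blocks, 56 mm (x) by 40 mm (y), flat top 56 mm above the bench (36 mm above the pad's top). Fixed to the bench; any one of the three stands in the bed's fork, the other two stand beside the bed and are not used. Origin: centre of the underside, on the bench.
- rest_high: The tallest of three light wooden rest blocks, 56 mm (x) by 40 mm (y), flat top 62 mm above the bench (42 mm above the pad's top). Fixed to the bench; any one of the three stands in the bed's fork, the other two stand beside the bed and are not used. Origin: centre of the underside, on the bench.
- plate6: Loose dark wooden packing plate, 48 mm (x) by 64 mm (y), 6 mm thick, lying flat on the bench in a row of four (6, 12, 18 and 24 mm thick). Origin: centre of the underside.
- plate12: Loose dark wooden packing plate, 48 mm (x) by 64 mm (y), 12 mm thick, lying flat on the bench in a row of four (6, 12, 18 and 24 mm thick). Origin: centre of the underside.
- plate18: Loose dark wooden packing plate, 48 mm (x) by 64 mm (y), 18 mm thick, lying flat on the bench in a row of four (6, 12, 18 and 24 mm thick). Origin: centre of the underside.
- plate24: Loose dark wooden packing plate, 48 mm (x) by 64 mm (y), 24 mm thick, lying flat on the bench in a row of four (6, 12, 18 and 24 mm thick). Origin: centre of the underside.
- gouge_a: Bystander: carving gouge, 230 mm long along x, lying on the bench; leave it alone.
- gouge_b: Bystander: thinner gouge, 210 mm long along x, lying on the bench; leave it alone.
- bowl: Bystander: wooden bowl, 150 mm wide, 45 mm high; origin under its centre; leave it alone.
- mallet: Bystander: round carver's mallet standing on its head, 80 mm wide, 220 mm high; origin under its centre; leave it alone.

How it is judged:
By the outcome, as a careful person would: the job done as asked, in the order asked, and still so for the second after the job is handed in, with the robot touching nothing.
It also fails if it takes over 72 s, if anything falls off the work surface, if the arm or the gripper's body presses on something with over 40 N, if the wrist force passes 120 N, or if a joint passes its speed limit or range.

## Working session

There is one attempt and no reset: what is moved stays moved. The work goes in short steps, Python scripts to look and compute and a tool call to move; the robot and the scene stay as the last step left them, time stands still between calls to the robot, and variables do not carry over. Pictures are saved under pics/ and viewed, at most 10 in all, crops included, and the job is handed in when it is done.

Besides the shell and the picture viewer there is one more tool, called after "Emit:" as a command line: name --pt "numbers of a row" for each row, then --argument value for the rest. send_rows: Moves the arm, as the interface text tells. Its arguments: {"type":"object","properties":{"commands":{"type":"array","items":{"type":"array","items":{"type":"number"}}}},"required":["commands"]}

```bash
mkdir -p pics
python3 - <<'E'
from rig import read_state, optics
import cv2,pickle,numpy as np
s=read_state();print(s)
for n in ["scene","side","wrist"]:
    c=optics.capture(n);pickle.dump(c,open(n+"0.pkl","wb"));cv2.imwrite(f"pics/{n}0.png",c["image"])
    print(n,{k:np.round(v,4).tolist() for k,v in c.items() if k!="image"})
E
```

```text
{'time_s': 0.0, 'joint_positions': array([-1.02262464e+01,  3.02785182e+01,  8.21558108e+01, -7.08510922e-04,
        6.76896767e+01, -1.02263350e+01]), 'qvel': array([-0.01290206,  0.05658933,  0.01903571, -0.04720291,  0.00335428,
       -0.02796474]), 'tau': array([-5.45745443e-04, -4.40045428e+01, -1.76593530e+01,  6.32597599e-02,
        5.83207863e-02, -1.53719384e-04]), 'position': array([6.24269557e-01, 1.69142344e-04, 2.21579638e-01]), 'tcp_rot': array([[-5.85579680e-06,  9.99997727e-01, -2.13195652e-03],
       [ 9.99999930e-01,  6.65099508e-06,  3.72983018e-04],
       [ 3.72996350e-04, -2.13195419e-03, -9.99997658e-01]]), 'force': array([-0.39744035,  0.41368893, -0.35498991]), 'moment': array([-0.00902621,  0.0575599 , -0.0038181 ]), 'grasp_force': 0.0, 'opening': 0.9998932086258828}
scene {'intrinsics': [[502.7242, 0.0, 316.3329], [0.0, 502.7242, 242.2699], [0.0, 0.0, 1.0]], 'extrinsics': [[-0.7279, 0.6855, 0.0144, 0.3857], [0.3723, 0.4129, -0.8312, -0.1738], [-0.5757, -0.5997, -0.5558, 1.8876], [0.0, 0.0, 0.0, 1.0]]}
side {'intrinsics': [[476.6303, 0.0, 312.9959], [0.0, 476.6303, 241.3321], [0.0, 0.0, 1.0]], 'extrinsics': [[0.8675, -0.4974, -0.0019, -0.4866], [-0.2849, -0.4937, -0.8216, 0.2019], [0.4077, 0.7133, -0.57, 1.0551], [0.0, 0.0, 0.0, 1.0]]}
wrist {'intrinsics': [[371.6483, 0.0, 315.8363], [0.0, 371.6483, 236.0273], [0.0, 0.0, 1.0]], 'T_tool_cam': [[0.0019, -0.9657, -0.2595, 0.0711], [1.0, 0.0017, 0.0009, 0.0003], [-0.0004, -0.2595, 0.9657, -0.1614], [0.0, 0.0, 0.0, 1.0]]}
```

View pics/scene0.png

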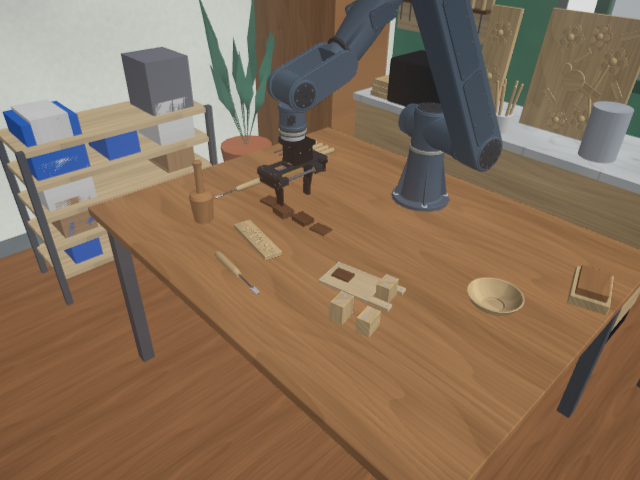

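View pics/side0.png

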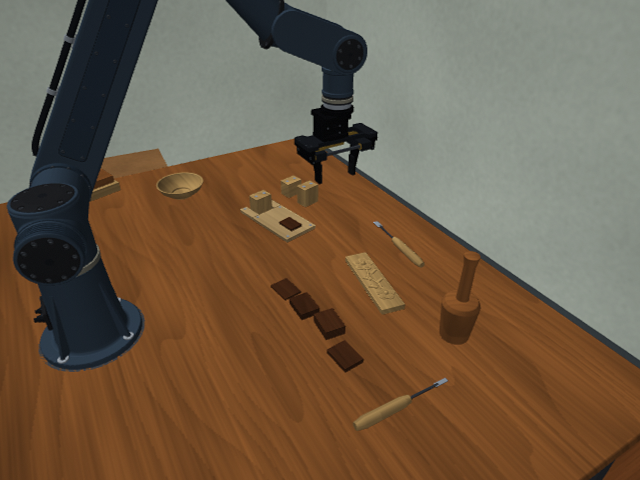

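The scene view shows the four dark plates in a row at about (270,202), (283,211), (303,219) and (320,229). The panel is at (258,239). The bed is at (360,283), with its pad at (343,275) and the fork block at (387,288). In the side view the plates are at (285,288), (304,305), (329,323) and (345,356), and the panel is at (375,281).

View pics/wrist0.png

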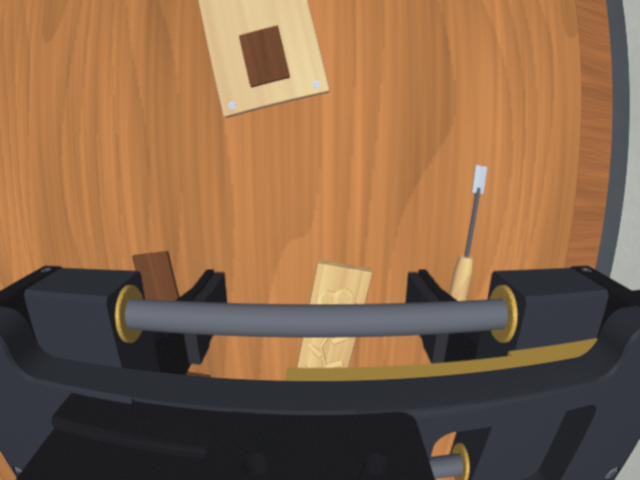

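```bash
cat > h.py <<'E'
import numpy as np,cv2,pickle
def ray(c,uv,tcp=None):
    K=c["intrinsics"];u,v=uv
    d=np.array([(u-K[0,2])/K[0,0],(v-K[1,2])/K[1,1],1.])
    if "T_tool_cam" in c:
        p,R=tcp;th=np.hypot(d[0],d[1]);d=np.array([*(d[:2]/max(th,1e-9)*np.sin(th)),np.cos(th)])
        T=c["T_tool_cam"];return p+R@T[:3,3],R@T[:3,:3]@d
    E=c["extrinsics"];return -E[:3,:3].T@E[:3,3],E[:3,:3].T@d
def onz(c,uv,z,tcp=None):
    o,d=ray(c,uv,tcp);return (o+d*(z-o[2])/d[2])
def px(c,P,tcp=None):
    K=c["intrinsics"]
    if "T_tool_cam" in c:
        p,R=tcp;T=c["T_tool_cam"];q=T[:3,:3].T@(R.T@(np.array(P)-p)-T[:3,3])
        th=np.arctan2(np.hypot(q[0],q[1]),q[2]);s=th/np.hypot(q[0],q[1]);return np.array([K[0,2]+K[0,0]*q[0]*s,K[1,2]+K[1,1]*q[1]*s])
    E=c["extrinsics"];q=E[:3,:3]@P+E[:3,3];return K[:2,:2]@(q[:2]/q[2])+K[:2,2]
E
python3 - <<'E'
import cv2,pickle
for n,(a,b,c,d) in {"scene":(225,180,425,345),"side":(220,165,420,385)}.items():
    im=pickle.load(open(n+"0.pkl","rb"))["image"][b:d,a:c]
    k=4 if n=="scene" else 2.7
    cv2.imwrite(f"pics/{n}0c.png",cv2.resize(im,None,fx=k,fy=k,interpolation=cv2.INTER_CUBIC)[:600,:800])
E
python3 - <<'E'
from h import *
for n in ["scene","side"]:
    c=pickle.load(open(n+"0.pkl","rb"));im=c["image"].astype(int)
    hsv=cv2.cvtColor(c["image"],cv2.COLOR_BGR2HSV)
    m=((hsv[...,2]<115)&(hsv[...,1]>80)&(im[...,2]>im[...,0]+12)).astype(np.uint8)
    N,l,st,ce=cv2.connectedComponentsWithStats(m)
    for i in range(1,N):
        if 40<st[i,4]<2500 and 180<ce[i][1]<400 and 220<ce[i][0]<430: print(n,st[i],ce[i].round(),onz(c,ce[i],.01).round(3))
    pl={"scene":[(258,239),(343,275),(387,288)],"side":[(375,281),(290,224),(260,202)]}[n]
    for p in pl: print(p,onz(c,p,.016).round(3))
E
```

```text
scene [257 168  57  59 882] [282. 203.] [ 0.429 -0.285  0.01 ]
scene [303 169  14  26 154] [307. 183.] [ 0.252 -0.346  0.01 ]
scene [  89  210  299  270 2162] [254. 362.] [0.966 0.25  0.01 ]
scene [309 223  23  13 157] [320. 229.] [ 0.448 -0.07   0.01 ]
scene [332 268  22  14 171] [343. 275.] [0.571 0.154 0.01 ]
(258, 239) [ 0.642 -0.151  0.016]
(343, 275) [0.577 0.162 0.016]
(387, 288) [0.528 0.286 0.016]
side [ 267  139  113  106 1637] [325. 196.] [0.75  0.254 0.01 ]
side [238 182  36  33 367] [259. 202.] [0.55  0.327 0.01 ]
side [279 217  23  15 192] [290. 224.] [0.577 0.164 0.01 ]
side [386 240  60  57 346] [414. 268.] [ 0.757 -0.181  0.01 ]
side [216 257  29  38 103] [230. 276.] [0.332 0.023 0.01 ]
side [345 258  80  84 405] [387. 305.] [ 0.609 -0.262  0.01 ]
side [405 282  28  25  71] [418. 293.] [ 0.702 -0.263  0.01 ]
side [338 285  76  85 427] [373. 328.] [ 0.538 -0.306  0.01 ]
side [262 293  41  55 125] [281. 318.] [ 0.376 -0.176  0.01 ]
side [306 344  46  54 180] [329. 370.] [ 0.393 -0.357  0.01 ]
side [415 368  20  15  68] [425. 376.] [ 0.551 -0.465  0.01 ]
(375, 281) [ 0.633 -0.181  0.016]
(290, 224) [0.572 0.154 0.016]
(260, 202) [0.55  0.315 0.016]
```

View pics/scene0c.png

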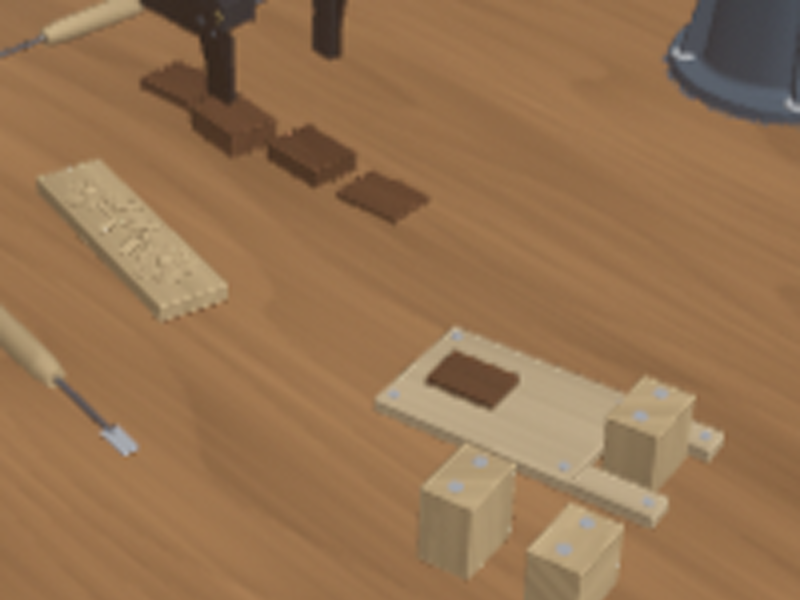

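View pics/side0c.png

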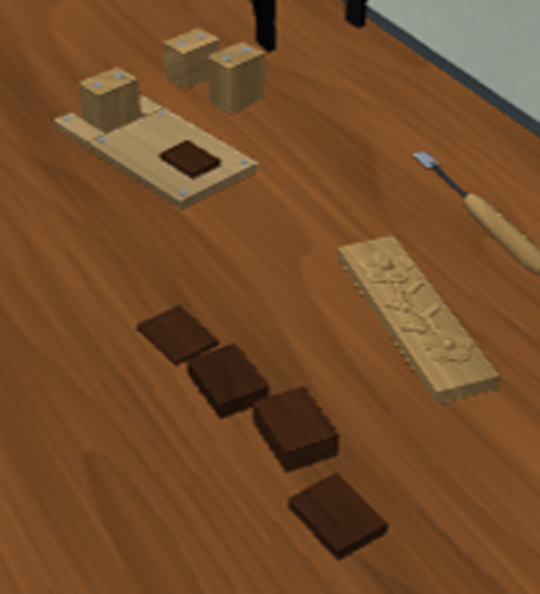

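The plate row, from its +y end, looks like 6, 18, 24 and 12 mm thick. I'll take a wrist view over the bed, then one over the plates.

Emit:
send_rows --pt "0 0 0 1 -1.5 -3 1" --pt "0 0 0 1 -1.5 -3 1" --pt "0 0 0 1 -1.5 -3 1" --pt "0 0 0 1 -1.5 -3 1" --pt "0 0 0 1 -1.5 -3 1" --pt "0 0 0 1 -1.5 -3 1"

```text
time_s: 0.65
position: [0.5796, 0.0299, 0.3116]
tcp_rot: [[0.0, 1.0, -0.001], [1.0, -0.0, -0.0], [-0.0, -0.001, -1.0]]
force: [-0.3, -0.7, -0.8]
opening: 0.999
grasp_force: 0.0
```

```bash
cat >> h.py <<'E'
def snap(n,name,save=True):
    from rig import read_state, optics
    s=read_state();c=optics.capture(n);c["tcp"]=(s["position"],s["tcp_rot"]);c["st"]=s
    pickle.dump(c,open(name+".pkl","wb"));cv2.imwrite(f"pics/{name}.png",c["image"]);return c
E
python3 -c "
from h import *
c=snap('wrist','w1');snap('scene','s1');snap('side','d1');print(c['tcp'],c['st']['time_s'])"
```

```text
(array([0.57958878, 0.02991766, 0.31158997]), array([[ 3.34810020e-05,  9.99999012e-01, -1.40509469e-03],
       [ 9.99999999e-01, -3.34835564e-05, -1.79442550e-06],
       [-1.84147129e-06, -1.40509463e-03, -9.99999013e-01]])) 0.65
```

Emit:
send_rows --pt "0 0 0 -12.5 -4 0 1" --pt "0 0 0 -12.5 -4 0 1" --pt "0 0 0 -12.5 -4 0 1" --pt "0 0 0 -12.5 -4 0 1" --pt "0 0 0 -12.5 -4 0 1" --pt "0 0 0 -12.5 -4 0 1" --pt "0 0 0 -12.5 -4 0 1" --pt "0 0 0 -12.5 -4 0 1" --pt "0 0 0 -12.5 -4 0 1" --pt "0 0 0 -12.5 -4 0 1" --pt "0 0 0 -12.5 -4 0 1" --pt "0 0 0 -12.5 -4 0 1" --pt "0 0 0 -12.5 -4 0 1" --pt "0 0 0 -12.5 -4 0 1"

```text
time_s: 1.97
position: [0.4603, -0.3434, 0.312]
tcp_rot: [[-0.001, 1.0, -0.001], [1.0, 0.001, 0.002], [0.002, -0.001, -1.0]]
force: [0.6, -0.1, -0.1]
opening: 0.996
grasp_force: 0.0
```

```bash
python3 -c "
from h import *
c=snap('wrist','w2');snap('scene','s2');snap('side','d2');print(c['tcp'],c['st']['time_s'])
a=pickle.load(open('w1.pkl','rb'))
cv2.imwrite('pics/w12.png',cv2.resize(np.hstack([a['image'],c['image'][:,:]]),None,fx=.625,fy=.625,interpolation=cv2.INTER_AREA))"
```

```text
(array([ 0.46025603, -0.34343414,  0.31201215]), array([[-1.47762634e-03,  9.99998646e-01, -7.24398844e-04],
       [ 9.99997738e-01,  1.47873261e-03,  1.52901478e-03],
       [ 1.53008391e-03, -7.22137892e-04, -9.99998569e-01]])) 1.9667
```

View pics/w12.png

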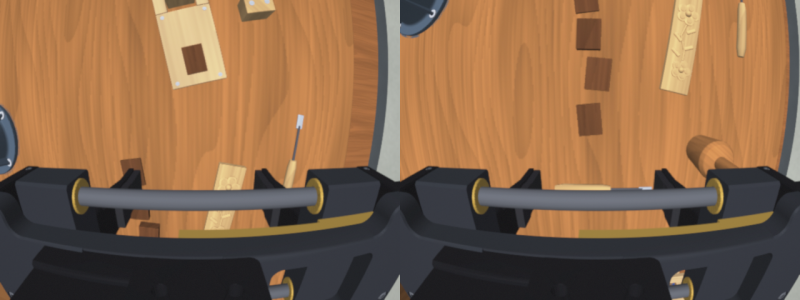

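The left half (w1) shows the pad at about (312,94) and the bed's near edge. The right half (w2) shows the plates at about (300,8), (301,54), (317,118) and (303,190), and the panel at about (451,72), all in full-frame pixels. Next I measure them.

```bash
cat > meas.py <<'E'
from h import *
def darkm(im):
    hsv=cv2.cvtColor(im,cv2.COLOR_BGR2HSV);i=im.astype(int)
    return ((hsv[...,2]<120)&(i[...,2]>i[...,0]+12)).astype(np.uint8)
def palem(im):
    hsv=cv2.cvtColor(im,cv2.COLOR_BGR2HSV)
    return ((hsv[...,2]>150)&(hsv[...,1]<135)).astype(np.uint8)
def comps(m,lo,hi):
    m=cv2.morphologyEx(m,cv2.MORPH_OPEN,np.ones((3,3)))
    return [k for k in cv2.findContours(m,cv2.RETR_EXTERNAL,cv2.CHAIN_APPROX_NONE)[0] if lo<cv2.contourArea(k)<hi]
def rect(c,k,z):
    P=np.array([onz(c,p,z,c.get("tcp"))[:2] for p in k[:,0]],np.float32)*1000
    (cx,cy),(w,h),a=cv2.minAreaRect(P)
    if w>h: w,h,a=h,w,a-90   # a: angle of short side vs x
    a=(a+90)%180-90
    return round(cx,1),round(cy,1),round(w,1),round(h,1),round(a,1)
E
python3 - <<'E'
from meas import *
L=lambda n:pickle.load(open(n+".pkl","rb"))
c=L("w2")
print("plates")
for k in comps(darkm(c["image"][:280]),500,6000):print(cv2.boundingRect(k),cv2.contourArea(k),rect(c,k,.012))
print("pale w2")
for k in comps(palem(c["image"][:280]),3000,60000):print(cv2.boundingRect(k),cv2.contourArea(k),rect(c,k,.016))
c=L("w1")
print("w1")
for k in comps(darkm(c["image"][:260]),500,6000):print(cv2.boundingRect(k),rect(c,k,.02))
for k in comps(palem(c["image"][:260]),3000,60000):print(cv2.boundingRect(k),rect(c,k,.012))
# grey dots
for n in ["s2","d2","w1"]:
    c=L(n);hsv=cv2.cvtColor(c["image"],cv2.COLOR_BGR2HSV)
    m=((hsv[...,1]<70)&(hsv[...,2]>120)).astype(np.uint8)
    N,l,st,ce=cv2.connectedComponentsWithStats(m)
    for i in range(1,N):
        x,y=ce[i]
        ok={"s2":(320<x<410 and 255<y<345),"d2":(230<x<330 and 165<y<250),"w1":(240<x<450 and y<150)}[n]
        if ok and 2<=st[i,4]<150: print(n,ce[i].round(1),st[i,4],[onz(c,ce[i],z,c["tcp"] if n=="w1" else None)[:2].round(4).tolist() for z in (.012,.05,.056,.062)])
im=L("s2")["image"][255:345,320:420];im2=L("d2")["image"][165:250,235:335]
cv2.imwrite("pics/z.png",np.hstack([cv2.resize(im,(400,360),interpolation=cv2.INTER_CUBIC),cv2.resize(im2,(400,360),interpolation=cv2.INTER_CUBIC)]))
E
```

```text
plates
(284, 167, 34, 50) 1172.0 (441.2, -337.8, 38.4, 61.3, 4.7)
(283, 30, 37, 51) 1662.0 (441.8, -165.7, 44.1, 66.2, 0.4)
pale w2
(415, 0, 69, 153) 6829.5 (633.0, -171.4, 63.7, 218.1, -10.3)
w1
(297, 72, 33, 46) (573.6, 155.3, 35.8, 52.9, 12.4)
(606, 0, 34, 260) (1096.9, 163.0, 96.7, 461.0, 3.4)
(243, 0, 120, 144) (562.5, 201.9, 111.0, 195.8, 13.0)
s2 [338.5 263.4] 11 [[0.5418, 0.1093], [0.5799, 0.1449], [0.5859, 0.1505], [0.5919, 0.1561]]
s2 [322.7 277.9] 12 [[0.626, 0.1284], [0.6606, 0.1632], [0.666, 0.1686], [0.6715, 0.1741]]
s2 [389.6 277.9] 11 [[0.4831, 0.2581], [0.5237, 0.2873], [0.5301, 0.2919], [0.5366, 0.2965]]
s2 [384.5 283.4] 11 [[0.5133, 0.2646], [0.5527, 0.2935], [0.5589, 0.2981], [0.5651, 0.3026]]
s2 [400.7 288.2] 12 [[0.4966, 0.3094], [0.5367, 0.3364], [0.5431, 0.3407], [0.5494, 0.3449]]
s2 [344.5 295. ] 12 [[0.6345, 0.2238], [0.6687, 0.2545], [0.6741, 0.2593], [0.6795, 0.2641]]
s2 [365.3 295.7] 15 [[0.5944, 0.2645], [0.6303, 0.2934], [0.6359, 0.298], [0.6416, 0.3026]]
s2 [338.5 301. ] 12 [[0.6647, 0.2305], [0.6976, 0.2608], [0.7028, 0.2656], [0.708, 0.2704]]
s2 [386
[... 942 characters left out ...]
, [0.5954, 0.0767], [0.5908, 0.0686], [0.5863, 0.0605]]
d2 [287.3 235.6] 7 [[0.5403, 0.1101], [0.5155, 0.0594], [0.5116, 0.0514], [0.5077, 0.0435]]
w1 [402.4   4.1] 68 [[0.6888, 0.2811], [0.6799, 0.2663], [0.6784, 0.2639], [0.677, 0.2616]]
w1 [427.    2.3] 48 [[0.7218, 0.2876], [0.7101, 0.2722], [0.7083, 0.2698], [0.7064, 0.2673]]
w1 [326.5  13. ] 44 [[0.5926, 0.2629], [0.5916, 0.2496], [0.5914, 0.2475], [0.5912, 0.2454]]
w1 [259.1  28.3] 45 [[0.5091, 0.2438], [0.5149, 0.232], [0.5158, 0.2302], [0.5168, 0.2283]]
w1 [352.  118.4] 57 [[0.624, 0.1265], [0.6204, 0.1244], [0.6198, 0.1241], [0.6192, 0.1237]]
w1 [283.5 133.6] 51 [[0.54, 0.1073], [0.5433, 0.1068], [0.5438, 0.1067], [0.5444, 0.1067]]
```

View pics/z.png

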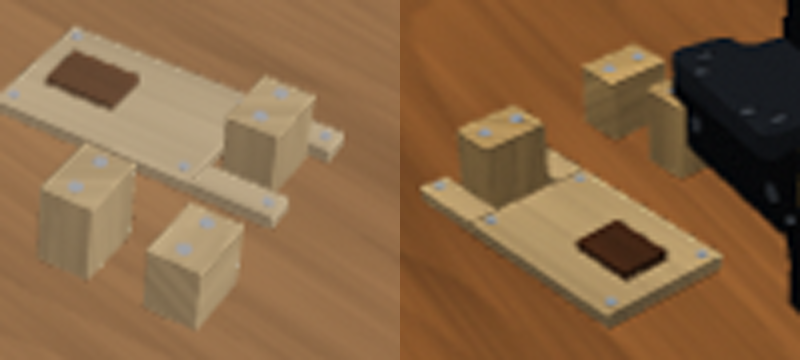

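The zoom shows the fork block and its two screw dots. Triangulating those dots makes them agree only at 56 mm (they are about 2 mm apart there, 16–20 mm apart at 50 or 62 mm). The block beside the bed fits 50 mm and the other fits 62 mm, so the fork block is rest_mid and I need 36 mm, which is 12 + 24. Next I refine the plate masks.

Run:
```python
from meas import *
L=lambda n:pickle.load(open(n+".pkl","rb"))
c=L("w2");hsv=cv2.cvtColor(c["image"],cv2.COLOR_BGR2HSV)
for p in [(301,54),(317,118),(303,190),(300,8),(250,118),(360,118),(317,150)]:print(p,hsv[p[1],p[0]],c["image"][p[1],p[0]])
m=((hsv[...,2]<150)&(c["image"][...,2].astype(int)>c["image"][...,0]+12)).astype(np.uint8);m[270:]=0
for k in comps(m,300,8000):print(cv2.boundingRect(k),cv2.contourArea(k),[rect(c,k,z) for z in (.006,.012,.018,.024)])
cv2.imwrite("pics/z2.png",cv2.resize(c["image"][0:240,220:420],None,fx=2.5,fy=2.5,interpolation=cv2.INTER_CUBIC))
```

```text
(301, 54) [ 12 143 107] [ 47  70 107]
(317, 118) [ 12 146 126] [ 54  82 126]
(303, 190) [ 12 141 116] [ 52  77 116]
(300, 8) [ 12 144 122] [ 53  80 122]
(250, 118) [ 14 150 192] [ 79 131 192]
(360, 118) [ 14 151 197] [ 80 133 197]
(317, 150) [ 14 150 178] [ 73 122 178]
(458, 219, 33, 51) 925.0 [(678.1, -408.5, 48.1, 71.0, -6.4), (675.3, -406.8, 47.5, 70.0, -6.4), (672.5, -405.0, 46.9, 69.1, -6.4), (669.7, -403.3, 46.3, 68.2, -6.4)]
(282, 165, 42, 53) 1850.0 [(444.3, -338.6, 48.5, 66.0, 4.7), (444.5, -337.8, 47.8, 65.1, 4.7), (444.7, -336.9, 47.2, 64.3, 4.7), (444.9, -336.1, 46.6, 63.5, 4.7)]
(295, 91, 45, 55) 2025.0 [(461.6, -246.0, 50.2, 67.0, -5.4), (461.6, -246.3, 49.5, 66.2, -5.4), (461.6, -246.6, 48.9, 65.3, -5.4), (461.6, -247.0, 48.2, 64.5, -5.4)]
(282, 29, 40, 52) 1941.0 [(442.2, -163.6, 48.6, 68.2, 0.1), (442.5, -165.0, 48.0, 67.3, 0.1), (442.7, -166.4, 47.3, 66.4, 0.1), (442.9, -167.8, 46.7, 65.5, 0.1)]
(279, 0, 40, 22) 723.0 [(437.9, -103.3, 30.4, 49.4, -89.8), (438.2, -105.5, 30.0, 48.8, -89.8), (438.5, -107.6, 29.7, 48.1, -89.8), (438.8, -109.8, 29.3, 47.5, -89.8)]
```

View pics/z2.png

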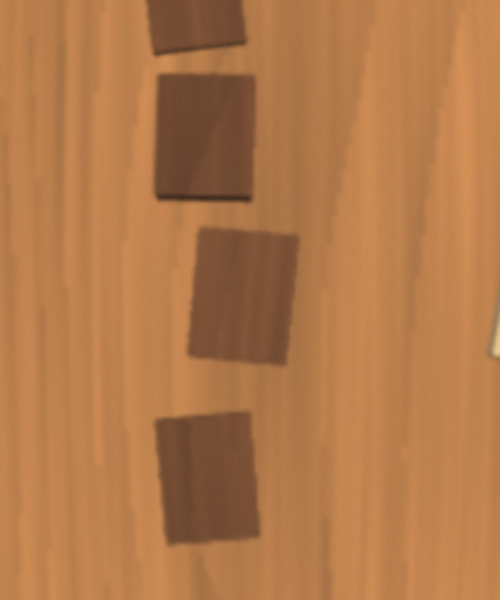

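The plate sizes match: 24 mm at (461.6,−247.0) yaw −5.4°, and 12 mm at (444.5,−337.8) yaw +4.7°. I'll fetch plate24 first while measuring the pad more closely.

Emit:
send_rows --pt "0 0 1.08 3.27 0.05 8 1" --pt "0 0 1.08 3.27 0.05 8 1" --pt "0 0 1.08 3.27 0.05 8 1" --pt "0 0 1.08 3.27 0.05 8 1" --pt "0 0 1.08 3.27 0.05 8 1" --pt "0 0 1.08 3.27 0.05 8 1" --pt "0 0 1.08 3.27 0.05 8 1" --pt "0 0 1.08 3.27 0.05 8 1" --pt "0 0 1.08 3.27 0.05 8 1" --pt "0 0 1.08 3.27 0.05 8 1"

```text
time_s: 2.95
position: [0.4636, -0.249, 0.0747]
tcp_rot: [[0.094, 0.996, 0.004], [0.996, -0.094, -0.004], [-0.003, 0.005, -1.0]]
force: [1.0, -0.5, -0.0]
opening: 0.999
grasp_force: 0.0
```

Run:
```python
from meas import *
from rig import read_state
s=read_state();print(s["position"],s["tcp_rot"].round(3).tolist(),s["force"])
L=lambda n:pickle.load(open(n+".pkl","rb"))
def m150(im):
    hsv=cv2.cvtColor(im,cv2.COLOR_BGR2HSV);i=im.astype(int)
    return ((hsv[...,2]<150)&(i[...,2]>i[...,0]+12)).astype(np.uint8)
for n,(a,b,e,f) in {"w1":(270,60,360,130),"s2":(328,262,360,285),"d2":(274,212,308,236)}.items():
    c=L(n);m=np.zeros(c["image"].shape[:2],np.uint8);m[b:f,a:e]=m150(c["image"])[b:f,a:e]
    if n!="w1":c.pop("tcp")
    for k in comps(m,100,6000):print(n,rect(c,k,.02))
c=L("s2");print("mallet",onz(c,(203,220),0),onz(L("d2"),(458,341),0))
for n in("s2","d2"):
    c=L(n);c.pop("tcp")
    for k in comps(palem(c["image"]),300,9000):print(n,cv2.boundingRect(k),rect(c,k,.016))
```

```text
[ 0.46358227 -0.24898496  0.07471734] [[0.094, 0.996, 0.004], [0.996, -0.094, -0.004], [-0.003, 0.005, -1.0]] [ 1.02908074 -0.46618454 -0.04864835]
w1 (573.3, 155.2, 38.4, 54.6, 12.8)
s2 (579.8, 162.5, 48.3, 57.8, 14.7)
d2 (569.9, 151.7, 47.5, 65.3, 12.8)
mallet [ 0.6951291  -0.39068613  0.        ] [ 6.81223673e-01 -4.21437215e-01  1.11022302e-16]
s2 (406, 423, 74, 54) (830.9, 677.1, 34.2, 157.8, 1.1)
s2 (419, 415, 67, 49) (801.1, 680.0, 17.7, 150.9, 0.4)
s2 (433, 368, 82, 62) (682.1, 651.9, 14.8, 209.0, -2.2)
s2 (342, 336, 49, 31) (745.3, 402.0, 31.3, 138.9, 1.3)
s2 (537, 236, 50, 61) (30.9, 583.5, 108.1, 304.3, -45.5)
s2 (333, 227, 88, 55) (423.2, 143.0, 55.3, 371.8, -1.1)
s2 (441, 206, 90, 39) (2.0, 288.9, 123.2, 318.4, 2.0)
s2 (0, 164, 26, 77) (1126.4, -972.4, 71.3, 623.1, -15.8)
s2 (323, 152, 59, 26) (19.5, -327.6, 156.9, 296.5, 1.8)
s2 (290, 136, 55, 22) (-0.9, -580.3, 167.4, 240.7, 0.1)
s2 (457, 102, 183, 82) (-961.2, 63.3, 527.4, 931.1, 0.0)
s2 (612, 0, 28, 19) (-5243.3, -1122.7, 252.3, 1438.2, -71.5)
s2 (201, 0, 50, 89) (-1074.6, -2917.8, 539.3, 3272.9, -37.0)
d2 (347, 253, 55, 57) (633.5, -170.7, 59.9, 217.1, -10.4)
d2 (257, 201, 54, 36) (559.1, 197.2, 109.1, 192.1, 12.7)
d2 (0, 158, 82, 44) (-46.3, 880.6, 261.8, 276.4, -75.7)
d2 (36, 35, 63, 87) (212.1, 2299.3, 367.1, 1932.3, -9.5)
```

Emit:
send_rows --pt "0 0 0 0 0 1.2 1" --pt "0 0 0 0 0 2.2 1" --pt "0 0 0 0 0 2.2 1" --pt "0 0 0 0 0 2.2 1"

```text
time_s: 3.28
position: [0.4619, -0.2479, 0.0073]
tcp_rot: [[0.095, 0.995, 0.0], [0.995, -0.095, -0.0], [-0.0, 0.0, -1.0]]
force: [-0.1, 0.7, -0.6]
opening: 1.003
grasp_force: 0.0
```

Emit:
send_rows --pt "0 0 0 0 0 0 0" --pt "0 0 0 0 0 0 0" --pt "0 0 0 0 0 0 0" --pt "0 0 0 0 0 0 0" --pt "0 0 0 0 0 0 0" --pt "0 0 0 0 0 0 0"

```text
time_s: 3.78
position: [0.4617, -0.247, 0.0072]
tcp_rot: [[0.094, 0.996, 0.001], [0.996, -0.094, -0.001], [-0.001, 0.001, -1.0]]
force: [-0.0, 0.2, 0.3]
opening: 0.632
grasp_force: 0.0
```

Emit:
send_rows --pt "0 0 0 0 0 0 0" --pt "0 0 0 0 0 0 0" --pt "0 0 0 0 0 0 0" --pt "0 0 0 0 0 -0.5 0" --pt "0 0 0 0 0 -1.5 0" --pt "0 0 0 0 0 -2.5 0" --pt "0 0 0 0 0 -3.5 0"

```text
time_s: 4.37
position: [0.4608, -0.2464, 0.112]
tcp_rot: [[0.094, 0.996, -0.002], [0.996, -0.094, 0.001], [0.001, -0.002, -1.0]]
force: [1.1, -0.4, -0.8]
opening: 0.552
grasp_force: 30.0
```

Emit:
send_rows --pt "0 0 0 1 0.18 0 0" --pt "0 0 0 2 0.36 0 0" --pt "0 0 -0.4 3.2 0.57 0 0" --pt "0 0 -0.8 4.4 0.79 0 0" --pt "0 0 -1.2 5.6 1 0 0" --pt "0 0 -1.6 6.8 1.22 0 0" --pt "0 0 -2 8 1.43 0 0" --pt "0 0 -2.4 9.2 1.65 0 0" --pt "0 0 -2.8 10.4 1.86 0 0" --pt "0 0 -3.2 11.6 2.08 0 0" --pt "0 0 -3.6 12.6 2.25 0 0" --pt "0 0 -3.64 13.3 2.38 0 0" --pt "0 0 -3.64 13.7 2.45 0 0" --pt "0 0 -3.64 13.7 2.45 0 0" --pt "0 0 -3.64 13.7 2.45 0 0"

```text
time_s: 5.62
position: [0.5727, 0.1552, 0.1111]
tcp_rot: [[-0.223, 0.975, -0.001], [0.975, 0.223, -0.001], [-0.0, -0.001, -1.0]]
force: [-0.2, -1.0, -0.3]
opening: 0.551
grasp_force: 30.0
```

Emit:
send_rows --pt "0 0 0 0 0 1 0" --pt "0 0 0 0 0 2 0" --pt "0 0 0 0 0 2.5 0" --pt "0 0 0 0 0 2.7 0" --pt "0 0 0 0 0 2.8 0" --pt "0 0 0 0 0 2.85 0" --pt "0 0 0 0 0 2.85 0"

```text
time_s: 6.2
position: [0.5732, 0.154, 0.0271]
tcp_rot: [[-0.22, 0.975, -0.0], [0.975, 0.22, -0.0], [-0.0, -0.0, -1.0]]
force: [0.0, -0.3, -1.2]
opening: 0.553
grasp_force: 30.0
```

Emit:
send_rows --pt "0 0 0 0 0 0.02 0" --pt "0 0 0 0 0 0.04 0" --pt "0 0 0 0 0 0.04 0"

```text
time_s: 6.45
position: [0.5742, 0.1544, 0.0268]
tcp_rot: [[-0.221, 0.975, 0.002], [0.975, 0.221, -0.001], [-0.001, 0.002, -1.0]]
force: [-2.4, -2.5, 7.6]
opening: 0.548
grasp_force: 30.0
```

Emit:
send_rows --pt "0 0 0 0 0 0 0.8" --pt "0 0 0 0 0 0 0.8" --pt "0 0 0 0 0 0 0.8" --pt "0 0 0 0 0 0 0.8" --pt "0 0 0 0 0 -0.5 0.8" --pt "0 0 0 0 0 -1.5 1" --pt "0 0 0 0 0 -2.7 1" --pt "0 0 0 -1 0 -4 1" --pt "0 0 0 -2.2 0 -5 1" --pt "0 0 0 -3.4 0 -6 1" --pt "0 0 0 -4.5 0 -7 1" --pt "0 0 0 -5 0 -7 1" --pt "0 0 0 -5 0 -7 1" --pt "0 0 0 -5 0 -7 1"

```text
time_s: 7.62
position: [0.6074, 0.0075, 0.2358]
tcp_rot: [[-0.219, 0.976, 0.002], [0.976, 0.219, -0.0], [-0.001, 0.002, -1.0]]
force: [-0.1, 0.7, -0.3]
opening: 0.998
grasp_force: 0.0
```

```bash
cat >> meas.py <<'E'
def m150(im):
    hsv=cv2.cvtColor(im,cv2.COLOR_BGR2HSV);i=im.astype(int)
    return ((hsv[...,2]<150)&(i[...,2]>i[...,0]+12)).astype(np.uint8)
def screws(c,z):
    hsv=cv2.cvtColor(c["image"],cv2.COLOR_BGR2HSV);m=((hsv[...,1]<70)&(hsv[...,2]>120)).astype(np.uint8);m[240:]=0
    N,l,st,ce=cv2.connectedComponentsWithStats(m)
    return [(ce[i].round(1).tolist(),(onz(c,ce[i],z,c.get("tcp"))[:2]*1000).round(1).tolist()) for i in range(1,N) if 20<st[i,4]<300]
E
python3 - <<'E'
from meas import *
c=snap("wrist","w3");print(c["st"]["time_s"],c["tcp"])
m=m150(c["image"]);m[250:]=0;m[:,:150]=0;m[:,480:]=0
for k in comps(m,500,20000):print(cv2.boundingRect(k),rect(c,k,.044))
for s in screws(c,.012):print(s)
for k in comps(palem(c["image"][:250]),3000,60000):print(cv2.boundingRect(k),rect(c,k,.012))
E
```

```text
7.6167 (array([0.60736676, 0.00752043, 0.23580826]), array([[-2.18502228e-01,  9.75833443e-01,  2.42235173e-03],
       [ 9.75836273e-01,  2.18503008e-01, -5.87581164e-05],
       [-5.86629275e-04,  2.35097991e-03, -9.99997064e-01]]))
(150, 222, 26, 28) (457.5, -51.5, 29.5, 30.5, 6.8)
(290, 26, 50, 66) (574.4, 152.7, 46.3, 65.1, 12.7)
(416, 0, 64, 22) (691.2, 241.1, 23.3, 68.5, -77.2)
([271.9, 99.0], [539.9, 107.7])
([355.7, 98.7], [623.4, 126.8])
(260, 0, 108, 110) (570.3, 165.6, 110.7, 121.5, 12.6)
```

Emit:
send_rows --pt "0 0 0.8 -5 -3.9 1 1" --pt "0 0 0.8 -5 -3.9 1 1" --pt "0 0 0.8 -5 -3.9 1 1" --pt "0 0 0.8 -5 -3.9 1 1" --pt "0 0 1.62 -10.07 -7.83 3 1" --pt "0 0 1.62 -10.07 -7.83 3 1" --pt "0 0 1.62 -10.07 -7.83 3 1" --pt "0 0 1.62 -10.07 -7.83 3 1" --pt "0 0 1.62 -10.07 -7.83 3 1" --pt "0 0 1.62 -10.07 -7.83 5 1" --pt "0 0 1.62 -10.07 -7.83 5.85 1" --pt "0 0 1.62 -10.07 -7.83 5.85 1" --pt "0 0 1.62 -10.07 -7.83 5.85 1"

```text
time_s: 8.75
position: [0.4421, -0.3337, 0.0554]
tcp_rot: [[-0.082, 0.997, -0.007], [0.997, 0.082, 0.009], [0.009, -0.006, -1.0]]
force: [-0.0, -0.1, 0.5]
opening: 0.999
grasp_force: 0.0
```

Emit:
send_rows --pt "0 0 0 0 0 1 1" --pt "0 0 0 0 0 1.8 1" --pt "0 0 0 0 0 1.8 1" --pt "0 0 0 0 0 1.8 1"

```text
time_s: 9.08
position: [0.4451, -0.3361, 0.0061]
tcp_rot: [[-0.084, 0.996, -0.001], [0.996, 0.084, 0.001], [0.001, -0.0, -1.0]]
force: [-0.3, -0.7, 0.3]
opening: 1.003
grasp_force: 0.0
```

Emit:
send_rows --pt "0 0 0 0 0 0.03 0" --pt "0 0 0 0 0 0.03 0" --pt "0 0 0 0 0 0.03 0" --pt "0 0 0 0 0 0.03 0" --pt "0 0 0 0 0 0.03 0" --pt "0 0 0 0 0 0.03 0" --pt "0 0 0 0 0 0.03 0" --pt "0 0 0 0 0 0.03 0" --pt "0 0 0 0 0 0.03 0" --pt "0 0 0 0 0 0.03 0"

```text
time_s: 9.92
position: [0.4444, -0.3376, 0.0047]
tcp_rot: [[-0.082, 0.997, 0.0], [0.997, 0.082, -0.0], [-0.0, 0.0, -1.0]]
force: [-1.0, 0.1, 3.5]
opening: 0.548
grasp_force: 30.0
```

Emit:
send_rows --pt "0 0 0 0 0 -0.5 0" --pt "0 0 0 0 0 -1.5 0" --pt "0 0 0 0 0 -2.7 0" --pt "0 0 0 0.7 0.25 -3.6 0" --pt "0 0 0 1.7 0.6 -4.2 0" --pt "0 0 -0.1 2.9 1.02 -4.2 0" --pt "0 0 -0.3 4.1 1.44 -4.2 0" --pt "0 0 -0.5 5.3 1.86 -4.2 0" --pt "0 0 -0.7 6.5 2.29 -4.2 0" --pt "0 0 -0.9 7.7 2.71 -4.2 0" --pt "0 0 -1.1 8.9 3.13 -4.2 0" --pt "0 0 -1.3 10.1 3.55 -4.2 0" --pt "0 0 -1.5 11.3 3.98 -4.2 0" --pt "0 0 -1.62 12.5 4.4 -4.2 0" --pt "0 0 -1.62 13.7 4.82 -4.2 0" --pt "0 0 -1.62 14.8 5.21 -4.2 0" --pt "0 0 -1.62 15.6 5.49 -4.2 0" --pt "0 0 -1.62 16.03 5.64 -4.2 0" --pt "0 0 -1.62 16.03 5.64 -4.2 0" --pt "0 0 -1.62 16.03 5.64 -4.2 0"

```text
time_s: 11.58
position: [0.5731, 0.1555, 0.13]
tcp_rot: [[-0.223, 0.975, -0.001], [0.975, 0.223, -0.001], [-0.001, -0.001, -1.0]]
force: [-0.4, 0.5, -1.1]
opening: 0.545
grasp_force: 30.0
```

Emit:
send_rows --pt "0 0 0 0 0 1 0" --pt "0 0 0 0 0 2 0" --pt "0 0 0 0 0 2.4 0" --pt "0 0 0 0 0 2.6 0" --pt "0 0 0 0 0 2.68 0" --pt "0 0 0 0 0 2.7 0" --pt "0 0 0 0 0 2.7 0"

```text
time_s: 12.17
position: [0.5746, 0.1552, 0.0505]
tcp_rot: [[-0.221, 0.975, 0.002], [0.975, 0.221, 0.0], [-0.0, 0.002, -1.0]]
force: [0.2, 0.2, -0.4]
opening: 0.545
grasp_force: 30.0
```

Emit:
send_rows --pt "0 0 0 0 0 0.03 0" --pt "0 0 0 0 0 0.05 0" --pt "0 0 0 0 0 0.05 0"

```text
time_s: 12.42
position: [0.5741, 0.1557, 0.0487]
tcp_rot: [[-0.222, 0.975, 0.001], [0.975, 0.222, 0.0], [-0.0, 0.001, -1.0]]
force: [1.1, -0.2, 2.2]
opening: 0.549
grasp_force: 30.0
```

Emit:
send_rows --pt "0 0 0 0 0 0 0.8" --pt "0 0 0 0 0 0 0.8" --pt "0 0 0 0 0 0 0.8" --pt "0 0 0 0 0 0 0.8" --pt "0 0 0 0 0 -0.5 0.8" --pt "0 0 0 0 0 -1.5 1" --pt "0 0 0 0 0 -2.7 1" --pt "0 0 0 -1 0 -4 1" --pt "0 0 0 -2.2 0 -5 1" --pt "0 0 0 -3.2 0 -6 1" --pt "0 0 0 -3.2 0 -7 1" --pt "0 0 0 -3.2 0 -8 1" --pt "0 0 0 -3.2 0 -8 1" --pt "0 0 0 -3.2 0 -8 1" --pt "0 0 0 -3.2 0 -8 1"

```text
time_s: 13.67
position: [0.594, 0.0622, 0.2872]
tcp_rot: [[-0.222, 0.975, -0.002], [0.975, 0.222, 0.0], [0.001, -0.002, -1.0]]
force: [-0.4, -0.5, -0.6]
opening: 1.0
grasp_force: 0.0
```

Run:
```python
from meas import *
c=snap("wrist","w4");s=snap("scene","s4");d=snap("side","d4");print(c["st"]["time_s"],c["tcp"][0])
m=m150(c["image"]);m[250:]=0;m[:,:150]=0;m[:,480:]=0
for k in comps(m,500,20000):print(cv2.boundingRect(k),rect(c,k,.056))
for z in(.012,.056):print(z,screws(c,z))
cv2.imwrite("pics/z4.png",np.hstack([cv2.resize(c["image"][0:200,220:440],(440,400)),cv2.resize(d["image"][165:250,225:310],(360,400),interpolation=cv2.INTER_CUBIC)]))
```

```text
13.6667 [0.59402504 0.06220414 0.28724015]
(295, 87, 45, 60) (574.4, 154.7, 46.1, 62.8, 12.9)
(409, 32, 56, 44) (679.7, 243.1, 44.9, 66.0, 66.5)
(291, 8, 51, 15) (548.3, 263.9, 16.9, 52.9, -77.1)
(407, 0, 54, 17) (670.5, 310.3, 17.8, 62.1, -76.5)
0.012 [([279.4, 35.5], [509.0, 243.9]), ([352.9, 35.4], [592.6, 263.2]), ([433.5, 46.3], [689.5, 278.5]), ([459.3, 49.4], [722.4, 286.1]), ([279.4, 151.6], [540.3, 107.3]), ([352.8, 151.6], [623.9, 126.6])]
0.056 [([279.4, 35.5], [516.1, 232.6]), ([352.9, 35.4], [591.2, 249.9]), ([433.5, 46.3], [678.4, 263.7]), ([459.3, 49.4], [708.0, 270.5]), ([279.4, 151.6], [544.1, 109.8]), ([352.8, 151.6], [619.4, 127.1])]
```

View pics/z4.png

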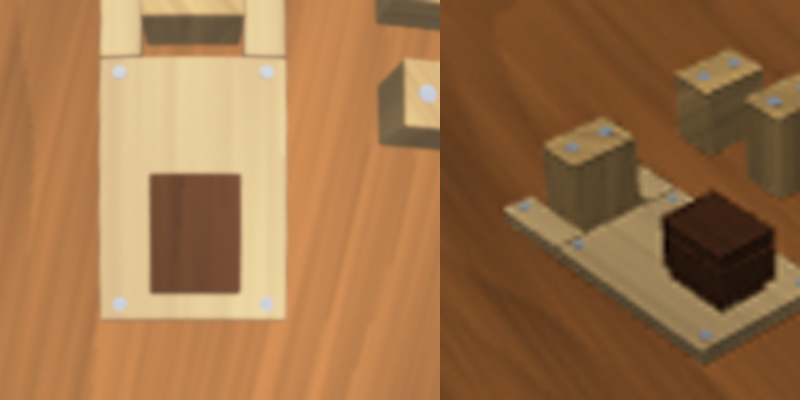

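The left crop shows the stack square on the bed and centred across it. The right crop shows two plates stacked flat, level with the fork block. Next I look at the panel.

Emit:
send_rows --pt "0 0 2 -6 -1.1 -1.05 1" --pt "0 0 2 -6 -1.1 -1.05 1" --pt "0 0 2 -6 -1.1 -1.05 1" --pt "0 0 2 -6 -1.1 -1.05 1" --pt "0 0 4.62 -12.04 -2.22 -1.05 1" --pt "0 0 4.62 -12.04 -2.22 -1.05 1" --pt "0 0 4.62 -12.04 -2.22 -1.05 1" --pt "0 0 4.62 -12.04 -2.22 -1.05 1" --pt "0 0 4.62 -12.04 -2.22 -1.05 1" --pt "0 0 4.62 -12.04 -2.22 -1.05 1" --pt "0 0 4.62 -12.04 -2.22 -1.05 1" --pt "0 0 4.62 -12.04 -2.22 -1.05 1" --pt "0 0 4.62 -12.04 -2.22 -1.05 1" --pt "0 0 4.62 -12.04 -2.22 -1.05 1"

```text
time_s: 14.98
position: [0.6102, -0.303, 0.3192]
tcp_rot: [[0.177, 0.984, -0.001], [0.984, -0.177, 0.001], [0.001, -0.001, -1.0]]
force: [-0.2, -0.8, 0.7]
opening: 0.999
grasp_force: 0.0
```

Run:
```python
from meas import *
c=snap("wrist","w5");print(c["st"]["time_s"],c["tcp"])
for k in comps(palem(c["image"][:260]),2000,60000):print(cv2.boundingRect(k),rect(c,k,.016),rect(c,k,.008))
```

```text
14.9833 (array([ 0.61015241, -0.30295569,  0.31923938]), array([[ 1.76647039e-01,  9.84274015e-01, -6.98467725e-04],
       [ 9.84274018e-01, -1.76646450e-01,  8.30047155e-04],
       [ 6.93612001e-04, -8.34109006e-04, -9.99999412e-01]]))
(293, 6, 49, 170) (635.5, -170.2, 60.1, 219.1, -10.1) (635.8, -169.1, 61.1, 222.9, -10.1)
(591, 0, 49, 260) (1130.1, -261.0, 132.6, 465.1, -6.8) (1138.8, -261.5, 134.8, 473.1, -6.8)
```

Emit:
send_rows --pt "0 0 -0.04 4.57 0.03 9 1" --pt "0 0 -0.04 4.57 0.03 9 1" --pt "0 0 -0.04 4.57 0.03 9 1" --pt "0 0 -0.04 4.57 0.03 9 1" --pt "0 0 -0.04 4.57 0.03 9 1" --pt "0 0 -0.04 4.57 0.03 9 1" --pt "0 0 -0.04 4.57 0.03 9 1" --pt "0 0 -0.04 4.57 0.03 9 1" --pt "0 0 -0.04 4.57 0.03 9 1" --pt "0 0 -0.04 4.57 0.03 9 1" --pt "0 0 -0.04 4.57 0.03 9 1"

```text
time_s: 15.95
position: [0.6376, -0.1719, 0.0522]
tcp_rot: [[0.175, 0.984, 0.005], [0.984, -0.175, -0.003], [-0.002, 0.005, -1.0]]
force: [-0.4, 0.8, -0.5]
opening: 1.0
grasp_force: 0.0
```

Emit:
send_rows --pt "0 0 0 0 0 0.7 1" --pt "0 0 0 0 0 1.45 1" --pt "0 0 0 0 0 1.45 1" --pt "0 0 0 0 0 1.45 1" --pt "0 0 0 0 0 1.45 1"

```text
time_s: 16.37
position: [0.6369, -0.1717, 0.0083]
tcp_rot: [[0.176, 0.984, 0.004], [0.984, -0.176, -0.002], [-0.001, 0.004, -1.0]]
force: [0.3, 0.8, -0.2]
opening: 1.001
grasp_force: 0.0
```

Emit:
send_rows --pt "0 0 0 0 0 0 0" --pt "0 0 0 0 0 0 0" --pt "0 0 0 0 0 0 0" --pt "0 0 0 0 0 0 0" --pt "0 0 0 0 0 0 0" --pt "0 0 0 0 0 0 0" --pt "0 0 0 0 0 0 0" --pt "0 0 0 0 0 0 0"

```text
time_s: 17.03
position: [0.6355, -0.1702, 0.0063]
tcp_rot: [[0.175, 0.985, 0.0], [0.985, -0.175, -0.0], [-0.0, 0.0, -1.0]]
force: [-0.0, -0.3, 3.3]
opening: 0.684
grasp_force: 30.0
```

Emit:
send_rows --pt "0 0 0 0 0 -0.4 0" --pt "0 0 0 0 0 -1.2 0" --pt "0 0 0 0 0 -2.2 0" --pt "0 0 0 0 0 -3.2 0" --pt "0 0 -0.1 0.6 -0.23 -3.9 0" --pt "0 0 -0.4 1.5 -0.58 -4.1 0" --pt "0 0 -0.8 2.5 -0.97 -4.1 0" --pt "0 0 -1.2 3.6 -1.39 -4.1 0" --pt "0 0 -1.6 4.7 -1.82 -4.1 0" --pt "0 0 -2 5.8 -2.25 -4.1 0" --pt "0 0 -2.4 6.9 -2.67 -4.1 0" --pt "0 0 -2.8 8 -3.1 -4.1 0" --pt "0 0 -3.2 9.1 -3.52 -4.1 0" --pt "0 0 -3.6 10.2 -3.95 -4.1 0" --pt "0 0 -4 11.2 -4.34 -4.1 0" --pt "0 0 -4.4 12 -4.65 -4.1 0" --pt "0 0 -4.58 12.4 -4.8 -4.1 0" --pt "0 0 -4.58 12.5 -4.84 -4.1 0" --pt "0 0 -4.58 12.5 -4.84 -4.1 0" --pt "0 0 -4.58 12.5 -4.84 -4.1 0"

```text
time_s: 18.7
position: [0.5586, 0.2233, 0.129]
tcp_rot: [[-0.221, 0.975, 0.0], [0.975, 0.221, -0.001], [-0.001, -0.0, -1.0]]
force: [-0.4, -0.2, -1.1]
opening: 0.686
grasp_force: 30.0
```

Emit:
send_rows --pt "0 0 0 0 0 0.8 0" --pt "0 0 0 0 0 1.6 0" --pt "0 0 0 0 0 2 0" --pt "0 0 0 0 0 2.15 0" --pt "0 0 0 0 0 2.2 0" --pt "0 0 0 0 0 2.22 0" --pt "0 0 0 0 0 2.22 0"

```text
time_s: 19.28
position: [0.5591, 0.2241, 0.063]
tcp_rot: [[-0.221, 0.975, 0.001], [0.975, 0.221, 0.0], [-0.0, 0.002, -1.0]]
force: [0.2, 0.1, -0.6]
opening: 0.687
grasp_force: 30.0
```

Emit:
send_rows --pt "0 0 0 0 0 0.02 0" --pt "0 0 0 0 0 0.03 0" --pt "0 0 0 0 0 0.03 0" --pt "0 0 0 0 0 0.03 0"

```text
time_s: 19.62
position: [0.5589, 0.2245, 0.0623]
tcp_rot: [[-0.222, 0.975, 0.002], [0.975, 0.222, 0.0], [-0.0, 0.002, -1.0]]
force: [-0.0, -1.0, 1.9]
opening: 0.684
grasp_force: 30.0
```

Emit:
send_rows --pt "0 0 0 0 0 0 1" --pt "0 0 0 0 0 0 1" --pt "0 0 0 0 0 0 1" --pt "0 0 0 0 0 0 1" --pt "0 0 0 0 0 0 1" --pt "0 0 0 0 0 -0.5 1" --pt "0 0 0 0 0 -1.5 1" --pt "0 0 0 0 0 -2.7 1" --pt "0 0 0 -1.2 0 -4 1" --pt "0 0 0 -2.4 0 -5 1" --pt "0 0 0 -3.6 0 -6 1" --pt "0 0 0 -4.8 0 -7 1" --pt "0 0 0 -6 0 -8 1" --pt "0 0 0 -6 0 -8 1" --pt "0 0 0 -6 0 -8 1"

```text
time_s: 20.87
position: [0.6022, 0.0438, 0.3068]
tcp_rot: [[-0.217, 0.976, 0.012], [0.976, 0.217, -0.004], [-0.006, 0.011, -1.0]]
force: [0.5, 0.1, 0.0]
opening: 1.001
grasp_force: 0.0
```

Run:
```python
from meas import *
c=snap("wrist","w6");s=snap("scene","s6");d=snap("side","d6");print(c["st"]["time_s"],c["tcp"][0])
print(screws(c,.012))
a=cv2.resize(c["image"][0:230,200:460],(400,354))
b=cv2.resize(s["image"][240:340,310:420],(400,364),interpolation=cv2.INTER_CUBIC)[:354]
e=cv2.resize(d["image"][160:255,225:330],(270,244),interpolation=cv2.INTER_CUBIC)
o=np.zeros((600,800,3),np.uint8);o[:354,:400]=a;o[:354,400:]=b;o[354:598,:270]=e
cv2.imwrite("pics/z6.png",o)
```

```text
20.8667 [0.60221148 0.04384378 0.30675306]
[([344.4, 22.5], [592.6, 263.6]), ([273.9, 23.0], [508.7, 244.5]), ([421.1, 30.9], [688.0, 280.6]), ([446.1, 33.7], [720.8, 288.0]), ([274.4, 133.2], [540.1, 108.0]), ([345.0, 132.5], [623.7, 127.3]), ([455.3, 231.2], [798.1, 39.2])]
```

View pics/z6.png

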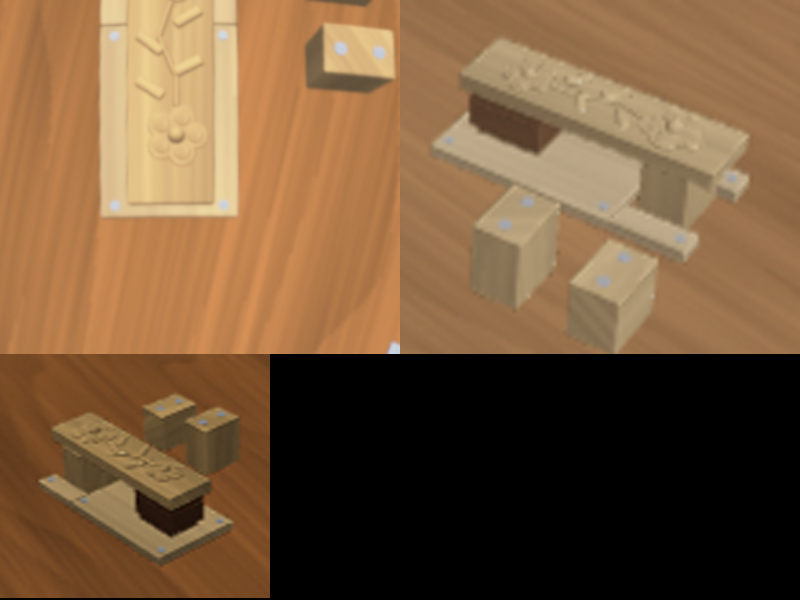

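The wrist crop shows the panel along the bed. The scene and side crops show it lying level on the stack and the rest block, carving up. I'll check the centring numerically.

Run:
```python
from meas import *
L=lambda n:pickle.load(open(n+".pkl","rb"))
c=L("w6");t=c["tcp"]
a=np.radians(12.8);ax=np.array([-np.sin(a),np.cos(a)]);ay=np.array([np.cos(a),np.sin(a)])
near=np.array([582,117.3]) # screws mid
def bed(p): q=p-near;return (q@ay).round(1),(q@ax).round(1)
for p in [(283.2,131.9),(339.1,131.3)]:print(bed(onz(c,p,.072,t)[:2]*1000))
g=cv2.cvtColor(c["image"],cv2.COLOR_BGR2GRAY)
for r in (70,100,120):
    row=cv2.GaussianBlur(g,(3,3),0)[r,255:370].astype(int);e=np.abs(np.diff(row));i=[j for j in np.argsort(-e)[:10]]
    print(r,[(int(j)+255,int(e[j]),bed(onz(c,(j+255.5,r),.072,t)[:2]*1000)[0]) for j in sorted(i)])
# fixed: panel top corners in scene & side from last crop
for n,P,o,k in [("s6",[(500,40),(748,133),(716,180),(460,82)],(310,240,400,0),(110/400,100/364)),("d6",[(92,412),(211,484),(165,504),(53,428)],(225,160,0,354),(105/270,95/244))]:
    c=L(n);z=.072;Q=[onz(c,(o[0]+(x-o[2])*k[0],o[1]+(y-o[3])*k[1]),z)[:2]*1000 for x,y in P]
    near=np.array([583.2,119.0]);print(n,[bed(q) for q in Q],bed(np.mean(Q,0)))
```

```text
(np.float64(-27.5), np.float64(0.8))
(np.float64(31.3), np.float64(1.2))
70 [(262, 8, np.float64(-49.1)), (263, 18, np.float64(-48.0)), (264, 23, np.float64(-47.0)), (265, 14, np.float64(-45.9)), (280, 7, np.float64(-30.0)), (338, 11, np.float64(30.8)), (339, 12, np.float64(31.8)), (352, 9, np.float64(45.5)), (353, 19, np.float64(46.6)), (354, 18, np.float64(47.7))]
100 [(263, 12, np.float64(-48.1)), (264, 21, np.float64(-47.0)), (265, 18, np.float64(-46.0)), (266, 8, np.float64(-44.9)), (338, 10, np.float64(30.7)), (339, 16, np.float64(31.7)), (340, 9, np.float64(32.8)), (352, 9, np.float64(45.4)), (353, 19, np.float64(46.5)), (354, 20, np.float64(47.6))]
120 [(263, 11, np.float64(-48.3)), (264, 21, np.float64(-47.2)), (265, 19, np.float64(-46.2)), (266, 9, np.float64(-45.1)), (338, 10, np.float64(30.7)), (339, 16, np.float64(31.7)), (340, 9, np.float64(32.8)), (353, 17, np.float64(46.5)), (354, 19, np.float64(47.6)), (355, 10, np.float64(48.6))]
s6 [(np.float64(-21.1), np.float64(6.7)), (np.float64(-24.4), np.float64(221.4)), (np.float64(39.1), np.float64(226.5)), (np.float64(44.6), np.float64(11.5))] (np.float64(9.5), np.float64(116.5))
d6 [(np.float64(29.5), np.float64(212.8)), (np.float64(22.2), np.float64(-10.2)), (np.float64(-41.6), np.float64(-7.5)), (np.float64(-29.0), np.float64(211.9))] (np.float64(-4.7), np.float64(101.7))
```

The panel is within about 2 mm of centre in both directions, and the arm is clear, so I'm handing it in.

```bash
python3 -c "
from rig import bot
print(bot.hand_in())"
```

```text
the job is handed in; nothing more can be done
None
```

I stacked plate24 and plate12 on the pad (36 mm, level with rest_mid in the fork), laid the panel carved side up across the stack and rest block, level and within about 2 mm of centre, and handed the job in at about 21 s; the hand-in returned no verdict.

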